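# Line up turned pots by size on the ware board

## Task

Line up the four turned clay pots by size on the ware board, one centred on each white plaster bat: the largest on the bat beside the square kiln post, then ever smaller along the row to the smallest at the far end. Keep each pot as it is, mouth down, and set it down gently without dropping or tipping it; leave the finished dark tea cup where it stands.

Things in the scene. Friction and masses are not known exactly. Their poses are not given: they have to be found in the camera images.
- pot_1: The smallest of four turned pots of one shape and the same plain, dry olive-beige clay, standing mouth down with its narrower flat foot on top. Loose, rigid, round about z: widest diameter 38 mm (a straight upright band from 21 to 35 mm above its underside), 52 mm high, 30 mm across the rim it stands on, 24 mm across the top. Origin: centre of its underside; z up. Starts on the bench between the robot and the board.
- pot_2: The second smallest of four turned pots of one shape and the same plain, dry olive-beige clay, standing mouth down with its narrower flat foot on top. Loose, rigid, round about z: widest diameter 46 mm (a straight upright band from 26 to 45 mm above its underside), 66 mm high, 37 mm across the rim it stands on, 29 mm across the top. Origin: centre of its underside; z up. Starts on the bench between the robot and the board.
- pot_3: The second largest of four turned pots of one shape and the same plain, dry olive-beige clay, standing mouth down with its narrower flat foot on top. Loose, rigid, round about z: widest diameter 54 mm (a straight upright band from 32 to 54 mm above its underside), 80 mm high, 43 mm across the rim it stands on, 33 mm across the top. Origin: centre of its underside; z up. Starts on the bench between the robot and the board.
- pot_4: The largest of four turned pots of one shape and the same plain, dry olive-beige clay, standing mouth down with its narrower flat foot on top. Loose, rigid, round about z: widest diameter 62 mm (a straight upright band from 38 to 64 mm above its underside), 94 mm high, 50 mm across the rim it stands on, 38 mm across the top. Origin: centre of its underside; z up. Starts on the bench between the robot and the board.
- bat_a: One of four alike round white plaster bats, 74 mm across and 10 mm thick, fixed on top of a wooden ware board (100 mm wide, 550 mm long, 20 mm thick, fixed) that lies across the bench beyond the pots. The four stand in one slightly uneven row along the board, about 90 mm apart; the letters say nothing of their order in the row. Origin: centre of the underside, 20 mm above the bench; its flat top, where a pot goes, is 10 mm higher (30 mm above the bench).
- bat_b: One of four alike round white plaster bats, 74 mm across and 10 mm thick, fixed on top of a wooden ware board (100 mm wide, 550 mm long, 20 mm thick, fixed) that lies across the bench beyond the pots. The four stand in one slightly uneven row along the board, about 90 mm apart; the letters say nothing of their order in the row. Origin: centre of the underside, 20 mm above the bench; its flat top, where a pot goes, is 10 mm higher (30 mm above the bench).
- bat_c: One of four alike round white plaster bats, 74 mm across and 10 mm thick, fixed on top of a wooden ware board (100 mm wide, 550 mm long, 20 mm thick, fixed) that lies across the bench beyond the pots. The four stand in one slightly uneven row along the board, about 90 mm apart; the letters say nothing of their order in the row. Origin: centre of the underside, 20 mm above the bench; its flat top, where a pot goes, is 10 mm higher (30 mm above the bench).
- bat_d: One of four alike round white plaster bats, 74 mm across and 10 mm thick, fixed on top of a wooden ware board (100 mm wide, 550 mm long, 20 mm thick, fixed) that lies across the bench beyond the pots. The four stand in one slightly uneven row along the board, about 90 mm apart; the letters say nothing of their order in the row. Origin: centre of the underside, 20 mm above the bench; its flat top, where a pot goes, is 10 mm higher (30 mm above the bench).
- kiln_post: Square brick-red fireclay post, 44 x 44 mm and 60 mm high, upright and fixed on the ware board just past one end of the row of bats, about 95 mm from the nearest bat centre; at either end of the row. (A low round dark dish with a wooden lid, 30 mm high, is at the other end.) Origin: centre of its underside, 20 mm above the bench.
- tea_cup: Finished dark brown tea cup, open side up, 68 mm across and 75 mm high, loose, standing on the bench among the pots; not one of the four and to be left alone. Origin: centre of its underside.
Not all that is in view belongs to the job. What is shaped like the pot_1 but turquoise or yellow is not meant. Leave any purple look-alike of the pot_2 alone.

How it is judged (in metres and radians):
At the end, for the whole second after the job is handed in: Each pot stands upright (within 0.1 rad) and at rest on top of its own plaster bat, its centre within 13 mm of the bat's centre; counted from the kiln post the pots on the bats run from the largest (pot_4) through pot_3 and pot_2 to the smallest (pot_1) ((horizontal distance between pot_1 and bat_a below 0.013 m or horizontal distance between pot_1 and bat_b below 0.013 m or horizontal distance between pot_1 and bat_c below 0.013 m or horizontal distance between pot_1 and bat_d below 0.013 m) and horizontal distance between pot_1 and kiln_post between 0.33 and 0.4 m and height (world z) of pot_1 between 0.026 and 0.035 m and angle between each of pot_1, pot_2, pot_3, pot_4's own z axis and vertical below 0.1 rad and linear speed of each of pot_1, pot_2, pot_3, pot_4 below 0.02 m/s and angular speed of each of pot_1, pot_2, pot_3, pot_4 below 0.2 rad/s and (horizontal distance between pot_2 and bat_a below 0.013 m or horizontal distance between pot_2 and bat_b below 0.013 m or horizontal distance between pot_2 and bat_c below 0.013 m or horizontal distance between pot_2 and bat_d below 0.013 m) and horizontal distance between pot_2 and kiln_post between 0.24 and 0.31 m and height (world z) of pot_2 between 0.026 and 0.035 m and (horizontal distance between pot_3 and bat_a below 0.013 m or horizontal distance between pot_3 and bat_b below 0.013 m or horizontal distance between pot_3 and bat_c below 0.013 m or horizontal distance between pot_3 and bat_d below 0.013 m) and horizontal distance between pot_3 and kiln_post between 0.15 and 0.22 m and height (world z) of pot_3 between 0.026 and 0.035 m and (horizontal distance between pot_4 and bat_a below 0.013 m or horizontal distance between pot_4 and bat_b below 0.013 m or horizontal distance between pot_4 and bat_c below 0.013 m or horizontal distance between pot_4 and bat_d below 0.013 m) and horizontal distance between pot_4 and kiln_post between 0.06 and 0.13 m and height (world z) of pot_4 between 0.026 and 0.035 m); the robot touches nothing.
It fails at once if a pot is dropped: it moves faster than 0.5 m/s with no finger on it (a fall of more than about 13 mm) ((linear speed of pot_1 above 0.5 m/s and contact force between pot_1 and the fingers below 0.05 N) or (linear speed of pot_2 above 0.5 m/s and contact force between pot_2 and the fingers below 0.05 N) or (linear speed of pot_3 above 0.5 m/s and contact force between pot_3 and the fingers below 0.05 N) or (linear speed of pot_4 above 0.5 m/s and contact force between pot_4 and the fingers below 0.05 N)).
It fails at once if a pot is tipped by more than about 45 degrees (angle between any of pot_1, pot_2, pot_3, pot_4's own z axis and vertical above 0.8 rad).
It fails at once if the finished tea cup is shifted by more than 15 mm (distance of tea_cup from where it was at the start of the episode above 0.015 m).
It also fails if it takes over 128 s, if anything falls off the work surface, if the arm or the gripper's body presses on something with over 40 N, if the wrist force passes 120 N, or if a joint passes its speed limit or range.

## Robot

A 6-joint arm with a two-finger parallel gripper is mounted at the origin on the work surface. World frame = base frame: x ahead of the robot, y to its left, z up, the work surface at z = 0. Lengths are in m, angles in degrees, forces in N, time in s.
With the tool pointing down it reaches from about 0.375 to 0.75 m from the base axis. Payload 9 kg.
Tool frame: the origin (TCP) lies between the finger pads; the fingertips stand 11 mm ahead of it and the grasp point (between the pads) lies 8 mm behind it (env.nose_length is the distance from the TCP to the fingertips, in m); z points along the fingers, y is the line along which they close (so a half turn about z gives the same grasp; the last joint's range is limited). The gripper opens to 85 mm and grips with 20 to 120 N. Pads are 22 mm wide; open, the fingers measure 114 mm over their backs; the gripper's body (76 mm by 85 mm) begins 54 mm behind the grasp point. The pads swing forward as they close: fully open they stand 13 mm farther back than shut.
Start: joints at [-12.473, 5.964, 5.575, 89.605, 0, 77.527], TCP at [0.6, 0, 0.242] pointing down, gripper open.
Joint ranges: [-171.21, 171.21], [-48.23, 106.86], [-62.78, 66.21], [-105.2, 120.99], [-86.42, 89.51], [-180, 180]. Speed limits (degrees/s): [127.2, 127.2, 147.25, 180, 180, 180].

## Interface

Orientations are given as [roll, pitch, yaw] about the fixed x, y, z axes, in that order (R = Rz(yaw) Ry(pitch) Rx(roll)).
In Python, from cell import env, vision gives the robot as it stands.
- The arm moves only by the shell command python3 -m jog 'ROWS' [OPENING] [FORCE]. ROWS is JSON, one flat list of numbers, 6 for each row, row after row: the shift along the world's x, y, z in cm, then the turn, a rotation vector about the world's x, y, z in rad. In form: [tx, ty, tz, ax, ay, az, tx, ty, tz, ax, ay, az, ...]. A call has 1 to 12 rows; each row is the pose to reach, as a shift and turn from the pose commanded when the call began; what a row does not reach only later rows make up. A row lasts 1/8 s, in which the tool goes at most 62.5 mm and 10.7 degrees, less where a joint would pass 70% of its speed; a pose out of reach is approached as far as the arm can. A call with a gripper value outside its range is refused whole. OPENING is the finger opening in cm, from 0 to 8.54, set as the call begins (- or left out, the last holds). The fingers move at their own pace and stop on an object; FORCE is the grip in N (left out, the last holds). Time passes only in rows, so rows that repeat a pose let the fingers close. It gives the time, the measured TCP pose, the force, the opening and the grip force at its end, in the units of the state.
- env.observe(): the state, without advancing time (a new reading comes with each control period).
- vision.get_image(name): name is "scene" or "side" or "wrist"; returns a dict with "pixels" (480x640x3 uint8, red, green, blue), "depth" (480x640 float32, m along the optical axis (not along the pixel's ray), 0 where there is no reading), "camera_matrix" (3x3 intrinsics, pixels), "R" (3x3) and "t" (3): a world point X has camera coordinates R X + t; the wrist camera has in their place "T_tool_cam" (4x4, takes a point from camera to tool coordinates, whose origin is the TCP and whose axes are the flange's). Camera axes: x right, y down, z forward; pixel columns grow to the right and rows downward; lengths in m; the calibration is good to about 2 mm. A picture is of the moment at which its call begins: read the wrist's pose just before it.
- env.hand_in(): hands the job in; it is judged then, once.
The state is a dict: "clock": time; "joint_pos": joint angles; "joint_velocities": joint speeds; "joint_torque": joint torques, N m; "tool_pos": TCP position; "ee_rot": TCP orientation; "wrist_force": force on the tool from outside, world axes, zero at the start; "ft_torque": the same for the moment, N m; "grip_width": finger opening in m; "grip_force": force on a finger pad.
Only numpy, scipy, OpenCV 4.12 (cv2) and the standard library are available. Lean on these libraries where they do the work, as an engineer would, in place of code of your own. Each camera call takes 0.05 s, during which the arm holds its last target. There are 200 camera calls.

## Working session

There is one attempt and no reset: what is moved stays moved. The work goes in short steps, Python scripts to look and compute and a shell command to move; the robot and the scene stay as the last step left them, time stands still between calls to the robot, and variables do not carry over. Pictures are saved under pics/ and viewed, at most 14 in all, crops included, and the job is handed in when it is done.

```bash
ls; mkdir -p pics; python3 - <<'E'
from cell import env, vision
import cv2,numpy as np
s=env.observe(); print(s['clock'],s['tool_pos'],s['ee_rot'],s['grip_width'])
for n in ('scene','side'):
    d=vision.get_image(n); cv2.imwrite(f'pics/{n}0.png',d['pixels'][:,:,::-1]); np.savez(f'{n}0.npz',**d)
    print(n,-d['R'].T@d['t'])
E
```

```text
pics
0.0 [5.99700764e-01 8.97465962e-05 2.41547244e-01] [-1.79929654e+02 -1.67440324e-02  8.99990089e+01] 0.08525227906328507
scene [1.27144705 0.0764293  0.73008217]
side [ 0.11272836 -0.57141571  0.61902557]
```

View pics/scene0.png

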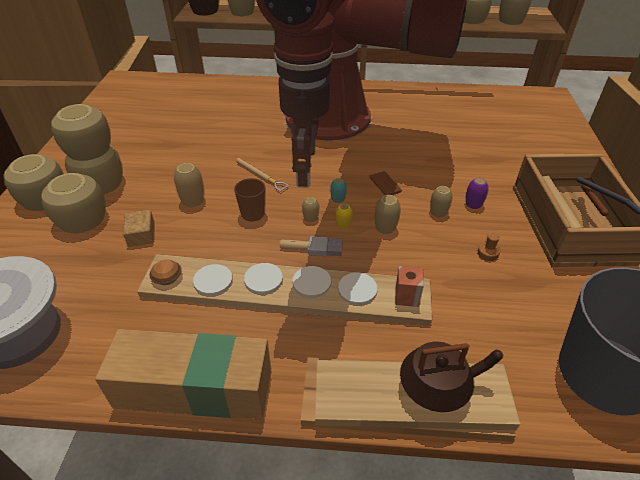

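View pics/side0.png

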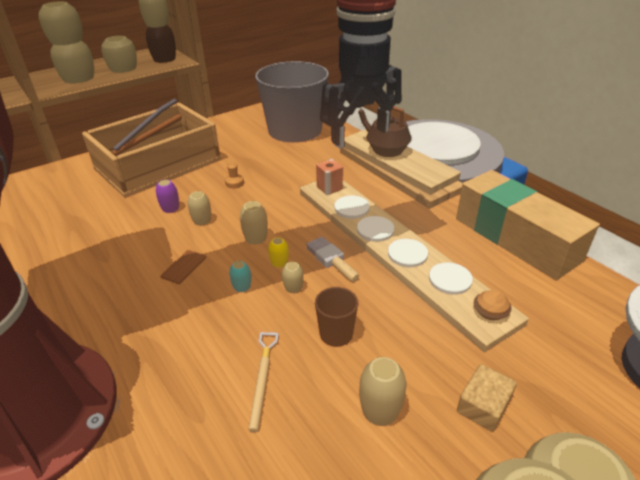

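Scene view: olive pots at (189,185), (311,209), (387,214), (441,201). The look-alikes are turquoise (339,190), yellow (344,215) and purple (477,193). The cup is at (250,200), the bats at (213,279), (263,278), (311,282), (358,289), and the kiln post at (409,285), on the right (+y). Next I measure heights and centres from depth.

```bash
cat > h.py <<'E'
import numpy as np
from scipy.optimize import least_squares
def cloud(d):
    v,u=np.mgrid[:480,:640]; z=d['depth']; K=d['camera_matrix']
    P=np.stack([(u-K[0,2])/K[0,0]*z,(v-K[1,2])/K[1,1]*z,z],-1)
    X=(P-d['t'])@d['R']; X[z==0]=np.nan
    return X
def circ(p,r=None):
    c=p.mean(0)
    if r: s=least_squares(lambda q:np.hypot(*(p-q).T)-r,c,loss='soft_l1',f_scale=.002); return s.x,r,np.std(s.fun)
    s=least_squares(lambda q:np.hypot(*(p-q[:2]).T)-q[2],[*c,.03],loss='soft_l1',f_scale=.002); return s.x[:2],s.x[2],np.std(s.fun)
E
python3 - <<'E'
from h import *
import cv2
np.set_printoptions(precision=4,suppress=True)
C={n:cloud(np.load(n+'0.npz')) for n in('scene','side')}
x0=C['scene']
px=dict(A=(189,185),B=(311,209),C=(387,214),D=(441,201),cup=(250,190),turq=(339,190),yel=(344,215),purp=(477,193))
allp=np.concatenate([C[n].reshape(-1,3) for n in C]); allp=allp[~np.isnan(allp[:,0])]
for k,(u,v) in px.items():
    c=x0[v,u,:2]
    for it in range(3):
        q=allp[(np.hypot(*(allp[:,:2]-c).T)<.045)&(allp[:,2]>.012)&(allp[:,2]<.11)]
        h=np.percentile(q[:,2],99); t=q[q[:,2]>h-.006]; c=t[:,:2].mean(0) if k!='cup' else circ(q[:,:2])[0]
    band=q[(q[:,2]>.42*h)&(q[:,2]<.66*h)]
    cc,r,s=circ(band[:,:2])
    print(k,'h %.4f'%h,'topc',c,'band c',cc,'diam %.4f'%(2*r),s,len(band))
for k,(u,v) in dict(b1=(213,279),b2=(263,278),b3=(311,282),b4=(358,289),post=(409,274),dish=(165,270)).items():
    c=x0[v,u,:2]
    for n in C:
        X=C[n].reshape(-1,3); cc=c
        lo,hi=((.026,.034) if k[0]=='b' else (.07,.09) if k=='post' else(.03,.06))
        q=X[(np.hypot(*(X[:,:2]-c).T)<.055)&(X[:,2]>lo)&(X[:,2]<hi)]
        if len(q): print(k,n,'mid',(q[:,:2].max(0)+q[:,:2].min(0))/2,'ext',np.ptp(q[:,:2],0),np.median(q[:,2]))
E
```

```text
A h 0.0966 topc [ 0.4059 -0.2918] band c [ 0.4063 -0.2905] diam 0.0614 0.0013483900673055464 691
B h 0.0551 topc [ 0.4458 -0.0111] band c [ 0.4452 -0.0105] diam 0.0366 0.0014689777687122456 202
C h 0.0833 topc [0.4652 0.1561] band c [0.4638 0.1577] diam 0.0533 0.0014731140746665832 403
D h 0.0693 topc [0.4037 0.2778] band c [0.4025 0.2792] diam 0.0447 0.001739336420752873 269
cup h 0.0772 topc [ 0.4412 -0.1438] band c [ 0.4413 -0.1445] diam 0.0580 0.0020510989483612427 807
turq h 0.0557 topc [0.3732 0.0464] band c [0.3725 0.0479] diam 0.0376 0.0014782817706752995 198
yel h 0.0555 topc [0.4633 0.0634] band c [0.4622 0.0645] diam 0.0373 0.001577971101125227 187
purp h 0.0698 topc [0.368  0.3623] band c [0.3662 0.3639] diam 0.0449 0.001838418669599804 273
b1 scene mid [ 0.666  -0.1746] ext [0.0752 0.0731] 0.03060808339038342
b1 side mid [ 0.667  -0.1674] ext [0.0759 0.0957] 0.030307310570511635
b2 scene mid [ 0.6558 -0.0794] ext [0.0752 0.0728] 0.030735615367809523
b2 side mid [ 0.6547 -0.0721] ext [0.0743 0.0948] 0.03035006650987826
b3 scene mid [0.6561 0.0226] ext [0.0743 0.0906] 0.030779834508761292
b3 side mid [0.6559 0.0201] ext [0.0742 0.0947] 0.030379062942027094
b4 scene mid [0.6667 0.0926] ext [0.0733 0.0901] 0.03077494549497174
b4 side mid [0.6667 0.0917] ext [0.0742 0.0867] 0.030514674405614856
post scene mid [0.6764 0.1931] ext [0.0475 0.0453] 0.08058232173388825
post side mid [0.676  0.1892] ext [0.0463 0.0475] 0.07995151745426471
dish scene mid [ 0.6641 -0.2504] ext [0.0567 0.0915] 0.04743149853645351
dish side mid [ 0.6599 -0.2523] ext [0.0546 0.0938] 0.04651653037994376
```

Four pots could be the ones meant. By measured height and diameter, (189,185) is 97/61 mm = pot_4, (387,214) is 83/53 = pot_3, (441,201) is 69/45 = pot_2 and (311,209) is 55/37 = pot_1. The turquoise, yellow and purple ones are excluded by colour. I confirm this in one crop and refine the bat centres.

```bash
python3 - <<'E'
from h import *
import cv2
np.set_printoptions(precision=4,suppress=True)
for n in('scene','side'):
    d=np.load(n+'0.npz'); X=cloud(d).reshape(-1,3)
    for k,c in dict(b1=(.666,-.174),b2=(.655,-.079),b3=(.656,.013),b4=(.667,.102)).items():
        for i in range(5):
            q=X[(np.hypot(*(X[:,:2]-c).T)<.042)&(X[:,2]>.027)&(X[:,2]<.034)]
            hull=cv2.convexHull(q[:,:2].astype(np.float32))
            c,r=cv2.minEnclosingCircle(hull); 
        cc=circ(hull[:,0].astype(float))
        print(n,k,cc[0],cc[1])
im=cv2.imread('pics/scene0.png')[145:245,150:510]
cv2.imwrite('pics/crop.png',cv2.resize(im,None,fx=2.2,fy=2.2,interpolation=cv2.INTER_CUBIC))
E
```

```text
scene b1 [ 0.6658 -0.1747] 0.036916194809956566
scene b2 [ 0.6548 -0.0795] 0.036764860386308516
scene b3 [0.6561 0.0134] 0.03680065649922345
scene b4 [0.6663 0.1012] 0.03708024206302554
side b1 [ 0.6666 -0.1784] 0.036926121040067
side b2 [ 0.655 -0.083] 0.03673209404316958
side b3 [0.6561 0.0102] 0.03712100331452908
side b4 [0.6665 0.0975] 0.036973401340026475
```

View pics/crop.png

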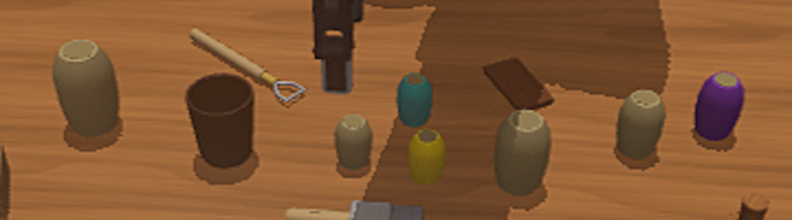

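The crop confirms it: four olive pots with pot_1 the one at crop (352,142), beside yellow (427,155) and turquoise (414,100), and the purple one at the far right. Now I go above pot_1.

```bash
cat >> h.py <<'E'
from scipy.spatial.transform import Rotation as Ro
def wcloud():
    from cell import env,vision
    s=env.observe(); d=vision.get_image('wrist')
    v,u=np.mgrid[:480,:640]; z=d['depth']; K=d['camera_matrix']; T=d['T_tool_cam']
    P=np.stack([(u-K[0,2])/K[0,0]*z,(v-K[1,2])/K[1,1]*z,z],-1)
    R=Ro.from_euler('xyz',s['ee_rot'],degrees=True).as_matrix()
    X=(P@T[:3,:3].T+T[:3,3])@R.T+s['tool_pos']; X[z==0]=np.nan
    return s,d,X
def near(X,c,lo,hi,r):
    X=X.reshape(-1,3); return X[(np.hypot(*(X[:,:2]-c).T)<r)&(X[:,2]>lo)&(X[:,2]<hi)]
def top(X,c,h,r=.03):   # centre of flat top of a pot of height h
    q=near(X,c,h-.005,h+.006,r)
    import cv2
    if len(q)<20: return len(q),None,None
    hull=cv2.convexHull(q[:,:2].astype(np.float32))[:,0]
    cc,rr,_=circ(hull.astype(float)); return len(q),cc.round(4),rr
E
python3 -m jog '[-3,0,-1,0,0,0, -7,-0.5,-3,0,0,0, -11,-1,-5,0,0,0, -14,-1.1,-7,0,0,0, -15.4,-1.1,-8,0,0,0, -15.4,-1.1,-8,0,0,0, -15.4,-1.1,-8,0,0,0]' 6.5 30
python3 - <<'E'
from h import *; import cv2
s,d,X=wcloud(); print(s['tool_pos'],s['grip_width']); cv2.imwrite('pics/w1.png',d['pixels'][:,:,::-1])
print(top(X,(.4455,-.011),.052)); q=near(X,(.4455,-.011),.022,.036,.03); print(len(q), circ(q[:,:2],.019) if len(q)>20 else '')
E
```

```text
clock: 0.98
tool_pos: [0.4467, -0.0111, 0.1629]
ee_rot: [179.9, 0.0, 90.0]
wrist_force: [0.9, 0.3, 0.2]
grip_width: 0.0652
grip_force: 0.0
[ 0.44673479 -0.01114367  0.16287572] 0.06515014847393
(1201, array([ 0.4462, -0.0095]), np.float64(0.014980924563775401))
191 (array([ 0.44626131, -0.01028602]), 0.019, np.float64(0.00022074637722910368))
```

View pics/w1.png

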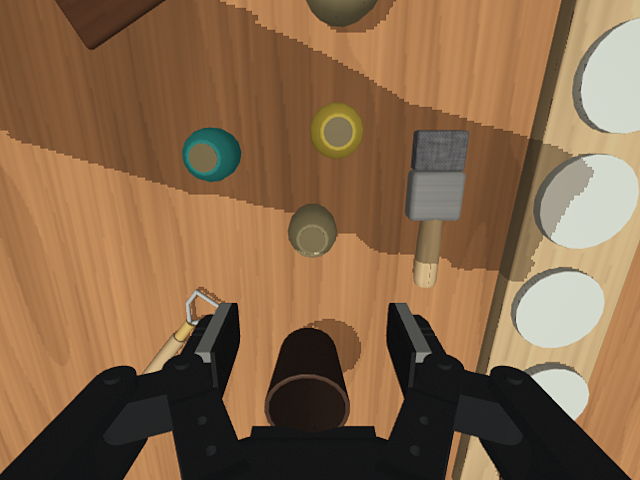

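Wrist view: pot_1 is at (312,230), turquoise at (211,154), yellow at (337,130), the cup at (307,400) behind, and the brush at (437,190), clear of the fingers. I descend and grip.

```bash
python3 -m jog '[0,0.1,-3,0,0,0, 0,0.1,-7,0,0,0, 0,0.1,-11,0,0,0, 0,0.1,-13,0,0,0, 0,0.1,-14.2,0,0,0, 0,0.1,-14.5,0,0,0, 0,0.1,-14.5,0,0,0]' 6.5 30
python3 -m jog '[0,0,0,0,0,0, 0,0,0,0,0,0, 0,0,0,0,0,0, 0,0,0,0,0,0, 0,0,0,0,0,0, 0,0,0,0,0,0]' 3.2 30
```

```text
clock: 1.9
tool_pos: [0.4466, -0.0102, 0.0181]
ee_rot: [179.9, 0.0, 90.0]
wrist_force: [-0.2, -0.9, 0.2]
grip_width: 0.0652
grip_force: 0.0
clock: 2.65
tool_pos: [0.4467, -0.0102, 0.0183]
ee_rot: [179.9, 0.0, 90.0]
wrist_force: [-0.9, 0.1, 6.3]
grip_width: 0.0371
grip_force: 30.0
```

```bash
python3 -m jog '[0,0,0.5,0,0,0, 0,0,2,0,0,0, 0,0,5,0,0,0, 1,-1,8,0,0,0, 3.5,-3,10,0,0,0, 7,-5.5,11,0,0,0, 10.5,-8,11,0,0,0, 14,-10.6,11,0,0,0, 17.5,-13.3,11,0,0,0, 20.5,-15.6,11,0,0,0, 21.9,-16.6,11,0,0,0, 21.9,-16.6,11,0,0,0]'
python3 - <<'E'
from h import *; import cv2
s,d,X=wcloud(); print(s['tool_pos'],s['grip_width']); cv2.imwrite('pics/w2.png',d['pixels'][:,:,::-1])
for c in [(.666,-.1765),(.655,-.081),(.656,.012),(.6665,.0993)]:
    for i in range(3):
        q=near(X,c,.026,.035,.042)
        if len(q)<50: break
        h=cv2.convexHull(q[:,:2].astype(np.float32))[:,0].astype(float); r=circ(h); c=r[0]
    print(len(q),c,r[1:])
E
```

```text
clock: 4.15
tool_pos: [0.6655, -0.1767, 0.1276]
ee_rot: [180.0, 0.0, 90.0]
wrist_force: [0.3, -0.2, 0.4]
grip_width: 0.0371
grip_force: 30.3
[ 0.66547226 -0.17667206  0.12763824] 0.03707160250837927
7666 [ 0.66703394 -0.1766317 ] (np.float64(0.03661964197913632), np.float64(0.00015875217103645669))
12512 [ 0.65590762 -0.081126  ] (np.float64(0.03675526465948429), np.float64(0.00012922743629601078))
0 (0.656, 0.012) (np.float64(0.03675526465948429), np.float64(0.00012922743629601078))
0 (0.6665, 0.0993) (np.float64(0.03675526465948429), np.float64(0.00012922743629601078))
```

View pics/w2.png

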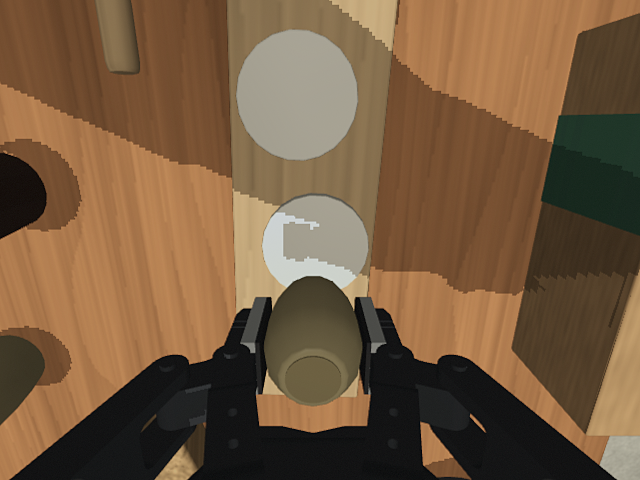

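Wrist view: pot_1 is held upright at (312,340) over the bat at (315,245), with the next bat at (297,95). The bat centres agree with the earlier estimate to about 1 mm, so I lower and release.

```bash
python3 -m jog '[0.1,0,-1,0,0,0, 0.1,0,-3,0,0,0, 0.1,0,-5,0,0,0, 0.1,0,-6.5,0,0,0, 0.1,0,-7.3,0,0,0, 0.1,0,-7.7,0,0,0, 0.1,0,-7.8,0,0,0, 0.1,0,-7.9,0,0,0, 0.1,0,-7.9,0,0,0]'
python3 -m jog '[0,0,0,0,0,0, 0,0,0,0,0,0, 0,0,0,0,0,0, 0,0,0,0,0,0]' 6.5
```

```text
clock: 5.32
tool_pos: [0.6663, -0.1761, 0.0487]
ee_rot: [180.0, 0.0, 90.0]
wrist_force: [0.7, -0.2, 0.1]
grip_width: 0.0372
grip_force: 30.3
clock: 5.82
tool_pos: [0.666, -0.176, 0.0484]
ee_rot: [180.0, 0.0, 90.0]
wrist_force: [0.6, -0.1, -0.6]
grip_width: 0.0651
grip_force: 0.0
```

```bash
python3 -m jog '[0,0,2,0,0,0, 0,0,6,0,0,0, 0,0,10,0,0,0, -1,2,13,0,0,0, -3,6,14,0,0,0, -5.5,10,14,0,0,0, -8,14,14,0,0,0, -10.5,18,14,0,0,0, -13,22,14,0,0,0, -15.5,26,14,0,0,0, -18,30,14,0,0,0, -20.5,34,14,0,0,0]' 7.2
python3 -m jog '[-2.5,4,0,0,0,0, -4.5,8,-1,0,0,0, -5.6,10.5,-2,0,0,0, -5.8,11.4,-3,0,0,0, -5.8,11.4,-3,0,0,0, -5.8,11.4,-3,0,0,0]'
python3 - <<'E'
from h import *
s,d,X=wcloud(); print(s['tool_pos'],s['joint_pos'])
c=(.403,.2785);print(top(X,c,.066)); q=near(X,c,.028,.043,.035); print(len(q), circ(q[:,:2],.023) if len(q)>20 else '')
c=(.666,-.176);
import numpy as np,cv2
from cell import vision
d=vision.get_image('scene');C=cloud(d);print('pot1',top(C,c,.082)); q=near(C,c,.052,.064,.035); print(circ(q[:,:2],.019))
E
```

```text
clock: 7.32
tool_pos: [0.4604, 0.1652, 0.1901]
ee_rot: [179.9, -0.0, 90.0]
wrist_force: [0.7, 0.1, 0.3]
grip_width: 0.0722
grip_force: 0.0
clock: 8.07
tool_pos: [0.4037, 0.2773, 0.159]
ee_rot: [180.0, 0.0, 89.9]
wrist_force: [0.0, -0.1, 0.5]
grip_width: 0.0722
grip_force: 0.0
[0.40370221 0.27732891 0.15896377] [ 1.91542281e+01 -1.36012752e+01 -2.18533670e+01  8.17073486e+01
 -1.64531986e-02  1.09206739e+02]
(1821, array([0.4036, 0.2798]), np.float64(0.017233892330245523))
230 (array([0.40346167, 0.27921069]), 0.023, np.float64(0.00016935073641109508))
pot1 (163, array([ 0.6674, -0.1726]), np.float64(0.014897131258462877))
(array([ 0.66400748, -0.17399327]), 0.019, np.float64(0.0008282853347607634))
```

```bash
python3 -m jog '[0,0.2,-3,0,0,0, 0,0.2,-7,0,0,0, 0,0.2,-10.5,0,0,0, 0,0.2,-12.3,0,0,0, 0,0.2,-13.2,0,0,0, 0,0.2,-13.4,0,0,0, 0,0.2,-13.4,0,0,0]'
python3 -m jog '[0,0,0,0,0,0, 0,0,0,0,0,0, 0,0,0,0,0,0, 0,0,0,0,0,0, 0,0,0,0,0,0, 0,0,0,0,0,0]' 4 35
```

```text
clock: 9.05
tool_pos: [0.4038, 0.2802, 0.0254]
ee_rot: [179.9, -0.0, 90.0]
wrist_force: [0.4, 0.1, 0.8]
grip_width: 0.072
grip_force: 0.0
clock: 9.8
tool_pos: [0.4036, 0.2802, 0.0253]
ee_rot: [179.9, -0.0, 90.0]
wrist_force: [-1.3, -0.8, 6.4]
grip_width: 0.0449
grip_force: 35.8
```

```bash
python3 -m jog '[0,0,0.5,0,0,0, 0,0,2,0,0,0, 0,0,5.5,0,0,0, 0,0,9.5,0,0,0, 1.2,-1.5,12.5,0,0,0, 3.5,-5,13,0,0,0, 6,-8.6,13,0,0,0, 8.5,-12.2,13,0,0,0, 11,-15.8,13,0,0,0, 13.5,-19.4,13,0,0,0, 16,-23,13,0,0,0, 18.5,-26.6,13,0,0,0]'
python3 -m jog '[2.5,-3.6,0,0,0,0, 4.8,-7,-1,0,0,0, 6.3,-9,-3,0,0,0, 6.7,-9.5,-5.5,0,0,0, 6.7,-9.5,-7.5,0,0,0, 6.7,-9.5,-8.5,0,0,0, 6.7,-9.5,-9.3,0,0,0, 6.7,-9.5,-9.7,0,0,0, 6.7,-9.5,-9.8,0,0,0, 6.7,-9.5,-9.9,0,0,0, 6.7,-9.5,-9.9,0,0,0]'
```

```text
clock: 11.3
tool_pos: [0.5888, 0.0127, 0.1554]
ee_rot: [180.0, 0.0, 90.0]
wrist_force: [-0.1, 0.7, -1.5]
grip_width: 0.0451
grip_force: 36.1
clock: 12.68
tool_pos: [0.6552, -0.081, 0.0556]
ee_rot: [180.0, 0.0, 90.0]
wrist_force: [0.2, 0.3, -1.8]
grip_width: 0.0446
grip_force: 36.1
```

```bash
python3 -m jog '[0,0,0,0,0,0, 0,0,0,0,0,0, 0,0,0,0,0,0, 0,0,0,0,0,0]' 8
python3 -m jog '[0,0,2,0,0,0, 0,0,6,0,0,0, 0,0,10,0,0,0, -1,1.5,13,0,0,0, -4,5,13,0,0,0, -7,9,13,0,0,0, -10,13,13,0,0,0, -13.5,17,13,0,0,0, -16.5,21,13,0,0,0, -19,23.4,13,0,0,0, -19.1,23.8,12,0,0,0, -19.1,23.8,12,0,0,0]'
python3 - <<'E'
from h import *
from cell import vision
s,d,X=wcloud(); print(s['tool_pos'])
c=(.4645,.157);print(top(X,c,.080)); q=near(X,c,.034,.053,.04); print(len(q), circ(q[:,:2],.027) if len(q)>20 else '')
d=vision.get_image('side');C=cloud(d);print('pot2',top(C,(.655,-.081),.096),'pot1',top(C,(.666,-.176),.082))
E
```

```text
clock: 13.18
tool_pos: [0.6551, -0.081, 0.0554]
ee_rot: [180.0, 0.0, 90.0]
wrist_force: [0.6, -0.6, 0.7]
grip_width: 0.08
grip_force: 0.0
clock: 14.68
tool_pos: [0.4641, 0.1569, 0.1755]
ee_rot: [180.0, 0.0, 90.0]
wrist_force: [0.5, 0.1, -0.1]
grip_width: 0.0798
grip_force: 0.0
[0.46413598 0.15691745 0.17545489]
(2304, array([0.4651, 0.1582]), np.float64(0.019701627779665835))
301 (array([0.46494104, 0.15725069]), 0.027, np.float64(0.00017871576765326016))
pot2 (193, array([ 0.6534, -0.0854]), np.float64(0.01693508725809946)) pot1 (175, array([ 0.6635, -0.1784]), np.float64(0.014629271630522793))
```

Both placed pots stand where they should. On to pot_3: z from 0.1755 to 0.030.

```bash
python3 -m jog '[0.1,0,-3,0,0,0, 0.1,0,-7,0,0,0, 0.1,0,-11,0,0,0, 0.1,0,-13.3,0,0,0, 0.1,0,-14.3,0,0,0, 0.1,0,-14.6,0,0,0, 0.1,0,-14.6,0,0,0]'
python3 -m jog '[0,0,0,0,0,0, 0,0,0,0,0,0, 0,0,0,0,0,0, 0,0,0,0,0,0, 0,0,0,0,0,0, 0,0,0,0,0,0]' 4.8 45
```

```text
clock: 15.65
tool_pos: [0.4658, 0.1569, 0.0302]
ee_rot: [179.9, -0.0, 90.0]
wrist_force: [-0.0, -0.1, 0.7]
grip_width: 0.0801
grip_force: 0.0
clock: 16.4
tool_pos: [0.4657, 0.1571, 0.0303]
ee_rot: [179.9, 0.0, 90.0]
wrist_force: [-0.6, 0.8, 6.1]
grip_width: 0.0522
grip_force: 47.6
```

```bash
python3 -m jog '[0,0,0.5,0,0,0, 0,0,2,0,0,0, 0,0,5.5,0,0,0, 0,0,9.5,0,0,0, 1.2,-1,12,0,0,0, 4,-3,12.5,0,0,0, 7,-5.3,12.5,0,0,0, 10,-7.6,12.5,0,0,0, 13,-9.9,12.5,0,0,0, 16,-12.2,12.5,0,0,0, 18.3,-13.9,12,0,0,0, 19.1,-14.5,11,0,0,0]'
python3 -m jog '[0,0,-2,0,0,0, 0,0,-4,0,0,0, 0,0,-6,0,0,0, 0,0,-7,0,0,0, 0,0,-7.5,0,0,0, 0,0,-7.7,0,0,0, 0,0,-7.8,0,0,0, 0,0,-7.9,0,0,0, 0,0,-7.9,0,0,0]'
```

```text
clock: 17.9
tool_pos: [0.6571, 0.0109, 0.1398]
ee_rot: [179.9, 0.0, 89.9]
wrist_force: [-1.0, -0.6, -1.2]
grip_width: 0.0529
grip_force: 47.7
clock: 19.02
tool_pos: [0.6562, 0.012, 0.0605]
ee_rot: [180.0, 0.0, 90.0]
wrist_force: [0.3, 0.4, -1.7]
grip_width: 0.0525
grip_force: 47.6
```

```bash
python3 -m jog '[0,0,0,0,0,0, 0,0,0,0,0,0, 0,0,0,0,0,0, 0,0,0,0,0,0]' 8.5
python3 -m jog '[0,0,2,0,0,0, 0,0,6,0,0,0, 0,0,10,0,0,0, -1,-1.5,14,0,0,0, -4,-5,14,0,0,0, -7.3,-9,14,0,0,0, -10.6,-13,14,0,0,0, -13.9,-17,14,0,0,0, -17.2,-21,14,0,0,0, -20.5,-25,14,0,0,0, -23.5,-28.5,14,0,0,0, -25,-30.3,13.5,0,0,0]'
python3 -m jog '[0,0,0,0,0,0, 0,0,0,0,0,0]'
python3 - <<'E'
from h import *
from cell import vision
s,d,X=wcloud(); print(s['tool_pos'])
c=(.406,-.291);print(top(X,c,.094,.035)); q=near(X,c,.040,.062,.045); print(len(q), circ(q[:,:2],.031) if len(q)>20 else '')
d=vision.get_image('side');C=cloud(d);print('pot3',top(C,(.656,.012),.11))
E
```

```text
clock: 19.52
tool_pos: [0.6561, 0.012, 0.0604]
ee_rot: [180.0, 0.0, 90.0]
wrist_force: [-0.1, -0.6, 0.3]
grip_width: 0.0851
grip_force: 0.0
clock: 21.02
tool_pos: [0.4049, -0.293, 0.1974]
ee_rot: [179.9, 0.1, 89.9]
wrist_force: [0.1, 0.6, 0.2]
grip_width: 0.0849
grip_force: 0.0
clock: 21.28
tool_pos: [0.4065, -0.2907, 0.1964]
ee_rot: [179.9, 0.0, 90.0]
wrist_force: [0.6, -0.3, 0.9]
grip_width: 0.0853
grip_force: 0.0
[ 0.40654031 -0.29071475  0.19637619]
(2754, array([ 0.4071, -0.2898]), np.float64(0.021956917357913382))
309 (array([ 0.40696669, -0.29054292]), 0.031, np.float64(0.0001633426310343883))
pot3 (0, None, None)
```

```bash
python3 -m jog '[0,0,-3,0,0,0, 0,0,-7,0,0,0, 0,0,-11,0,0,0, 0,0,-14,0,0,0, 0,0,-15.6,0,0,0, 0,0,-16,0,0,0, 0,0,-16,0,0,0]'
python3 -m jog '[0,0,0,0,0,0, 0,0,0,0,0,0, 0,0,0,0,0,0, 0,0,0,0,0,0, 0,0,0,0,0,0, 0,0,0,0,0,0]' 5.6 55
python3 - <<'E'
from h import *
from cell import vision
for n in('scene','side'):
    C=cloud(vision.get_image(n));print(n,'pot3',top(C,(.656,.012),.11),'cup',circ(near(C,(.441,-.144),.04,.06,.05)[:,:2]))
E
```

```text
clock: 22.25
tool_pos: [0.4066, -0.2913, 0.0363]
ee_rot: [180.0, 0.0, 90.0]
wrist_force: [-0.1, 0.0, 0.9]
grip_width: 0.0852
grip_force: 0.0
clock: 23.0
tool_pos: [0.4067, -0.2918, 0.0369]
ee_rot: [179.9, 0.1, 90.0]
wrist_force: [-0.3, 1.9, 6.2]
grip_width: 0.0607
grip_force: 60.0
scene pot3 (281, array([0.6564, 0.0146]), np.float64(0.019450309857519173)) cup (array([ 0.44234676, -0.13971179]), np.float64(0.02959262336037985), np.float64(0.0015006415783354432))
side pot3 (0, None, None) cup (array([ 0.44062914, -0.14508736]), np.float64(0.029490077937005373), np.float64(0.001007516176099423))
```

```bash
python3 -m jog '[0,0,0.5,0,0,0, 0,0,2,0,0,0, 0,0,5.5,0,0,0, 0,0,9.5,0,0,0, 0.8,1.2,13,0,0,0, 3,4.5,14,0,0,0, 5.4,8.1,14,0,0,0, 7.8,11.7,14,0,0,0, 10.2,15.3,14,0,0,0, 12.6,18.9,14,0,0,0, 15,22.5,14,0,0,0, 17.4,26.1,14,0,0,0]'
python3 -m jog '[2.4,3.6,0,0,0,0, 4.8,7.2,0,0,0,0, 7,10.6,0,0,0,0, 8.3,12.6,-1,0,0,0, 8.6,13,-2.5,0,0,0, 8.6,13,-4.5,0,0,0, 8.6,13,-6,0,0,0, 8.6,13,-6,0,0,0]'
```

```text
clock: 24.6
tool_pos: [0.5808, -0.0287, 0.1764]
ee_rot: [180.0, 0.0, 90.0]
wrist_force: [0.2, -1.0, -1.2]
grip_width: 0.0607
grip_force: 60.2
clock: 25.6
tool_pos: [0.6646, 0.0993, 0.1134]
ee_rot: [-179.8, -0.0, 89.9]
wrist_force: [0.2, 0.1, -2.6]
grip_width: 0.0602
grip_force: 60.3
```

```bash
python3 -m jog '[0,0,-1.5,0,0,0, 0,0,-3,0,0,0, 0,0,-4,0,0,0, 0,0,-4.5,0,0,0, 0,0,-4.7,0,0,0, 0,0,-4.8,0,0,0, 0,0,-4.9,0,0,0, 0,0,-4.9,0,0,0]'
```

```text
clock: 26.6
tool_pos: [0.6663, 0.1, 0.0669]
ee_rot: [179.9, 0.0, 90.0]
wrist_force: [-0.1, 0.2, 0.4]
grip_width: 0.0606
grip_force: 60.4
```

```bash
python3 -m jog '[0,0,0,0,0,0, 0,0,0,0,0,0, 0,0,0,0,0,0, 0,0,0,0,0,0]' 8.5
python3 -m jog '[0,0,2,0,0,0, 0,0,6,0,0,0, 0,0,10,0,0,0, 0,0,14,0,0,0, -4,0,17,0,0,0, -8,0,19,0,0,0, -12,0,19,0,0,0, -16,0,19,0,0,0, -18,0,19,0,0,0, -18,0,19,0,0,0, -18,0,19,0,0,0, -18,0,19,0,0,0]'
python3 - <<'E'
from h import *; import cv2
from cell import vision
for n in('scene','side'):
    d=vision.get_image(n);C=cloud(d)
    if n=='scene': cv2.imwrite('pics/end.png',d['pixels'][:,:,::-1])
    for k,c,h in(('1',(.666,-.1765),.082),('2',(.655,-.081),.096),('3',(.656,.012),.11),('4',(.667,.0993),.124)): print(n,k,top(C,c,h)[1])
    print('cup',circ(near(C,(.441,-.144),.04,.06,.05)[:,:2])[0])
E
```

```text
clock: 27.1
tool_pos: [0.6661, 0.1, 0.0664]
ee_rot: [180.0, 0.0, 90.0]
wrist_force: [0.1, -0.1, 0.1]
grip_width: 0.0848
grip_force: 0.0
clock: 28.6
tool_pos: [0.4867, 0.0999, 0.2564]
ee_rot: [180.0, 0.0, 90.0]
wrist_force: [0.2, -1.0, -0.2]
grip_width: 0.0848
grip_force: 0.0
scene 1 [ 0.6672 -0.1723]
scene 2 [ 0.6567 -0.0792]
scene 3 [0.6566 0.0148]
scene 4 [0.667  0.1028]
cup [ 0.44237577 -0.13972461]
side 1 [ 0.6634 -0.178 ]
side 2 [ 0.6532 -0.0846]
side 3 [0.6537 0.01  ]
side 4 [0.6635 0.0977]
cup [ 0.44071256 -0.14513335]
```

View pics/end.png

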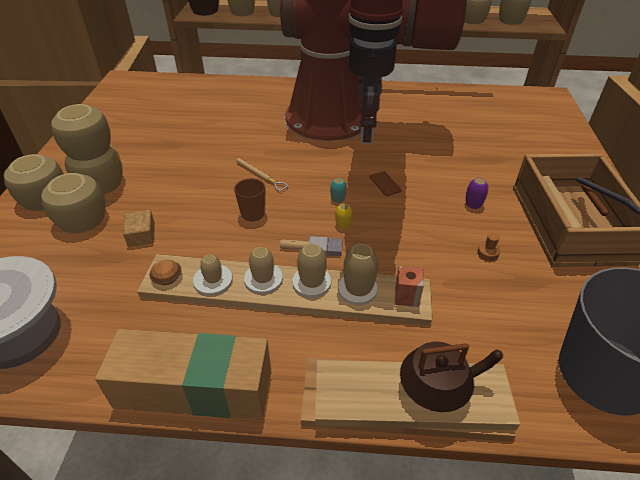

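All four pots stand centred on their bats: the largest at (360,272) beside the post at (409,285), down to the smallest at (211,268). The cup at (250,200) has not moved, so I hand in.

```bash
python3 -c "
from cell import env
print(env.hand_in())"
```

```text
the job is handed in; nothing more can be done
None
```

The job is handed in: all four pots stand mouth down on their bats, largest by the kiln post to smallest at the far end, each within about 4 mm of its bat's centre by the last pictures, and the tea cup stayed where it was.

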